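Find the gap under a glass-scoring press with a stepped leaf gauge

TASK

Nobody knows how high the spring shoe inside the yellow score press has been set above the bench, so find out with the stepped leaf gauge (blue grip, four leaves). Keeping the gauge flat on the bench and pushing gently, slide the thinnest leaf all the way into the press mouth first, then go up leaf by leaf until one binds: it still goes all the way in, but the shoe presses on it and it drags. Leave the gauge lying there with that leaf fully in and held by the shoe, never ram a leaf that is too thick, and do not disturb the beaker or the lidded jar.

Things in the scene. Friction and masses are not known exactly. Their poses are not given: they have to be found in the camera images.
- gauge: steel leaf gauge, 160 g, loose, flat on the bench. Origin on its underside below the middle of the blue grip; x along the leaves to their tips, y left (to the thinnest leaf), z up. A plate 6 mm thick, 132 mm wide, from x = -15 to 57 mm carries the grip; from its front edge four leaves 16 mm wide, 38 mm apart, reach to x = 100 mm, undersides flush with the bench
- gauge_grip (a point): centre of the blue grip, an upright rib 12 mm thick along gauge x, 60 mm wide along y, from the plate up to 58 mm above the bench; this point is 37 mm above the gauge's underside. Take it across its thickness, fingers closing along x. Steel on bench: friction about 0.6, so a free leaf takes about 1 N to slide, more if the hand bears down. Axes as the gauge's
- leaf1_tip (a point): underside of the tip of the thinnest leaf, 6 mm thick, with one brass dot on the plate behind it; at gauge x = 100, y = +57 mm, axes as the gauge's. The last 11 mm of its top slope down by 3.5 mm
- leaf2_tip (a point): underside of the tip of the second leaf, 8.5 mm thick, with two brass dots on the plate behind it; at gauge x = 100, y = +19 mm, axes as the gauge's. The last 11 mm of its top slope down by 3.5 mm
- leaf3_tip (a point): underside of the tip of the third leaf, 11 mm thick, with three brass dots on the plate behind it; at gauge x = 100, y = -19 mm, axes as the gauge's. The last 11 mm of its top slope down by 3.5 mm
- leaf4_tip (a point): underside of the tip of the thickest leaf, 13.5 mm thick, with four brass dots on the plate behind it; at gauge x = 100, y = -57 mm, axes as the gauge's. The last 11 mm of its top slope down by 3.5 mm
- press: yellow score press bolted to the bench, 100 mm deep, 44 mm wide, 60 mm high (dark screw on top to 73 mm). Origin on the bench under the middle of its front face; x points into the press, z up. With a leaf in the middle of the mouth, its neighbours pass outside the press with 8 mm to spare; the gauge's plate meets the front face when a leaf is 43 mm in
- press_mouth (a point): middle of the mouth, on the bench in the plane of the front face; x into the press, y left. The mouth is 36 mm wide between 4 mm cheeks, 17.5 mm high, 60 mm deep; the bench is its floor
- press_shoe (a point): point on the bench below the hidden spring shoe, 22 mm behind the front face. The shoe, round-nosed, 26 mm wide, stands 6.7 to 13.1 mm above the bench, unseen. About 4 N press it on its stop; it rises 3.4 mm at most, then is rigid. A thinner leaf passes freely, the first one thicker than the gap lifts it (push to 12 N on the slope, drag 4 to 8 N after), thicker ones jam
- beaker: clear glass beaker, 69 mm across, 100 mm high, loose, to the right of the press; origin at the centre of its underside; leave it alone
- powder_jar: white jar with a screw lid, 59 mm across, 78 mm high, loose, to the left of the press; origin at the centre of its underside; leave it alone
There are look-alikes about, which are no part of the job. What is shaped like the press but pink is not meant.

How it is judged:
By the outcome, as a careful person would: the job done as asked, in the order asked, and still so for the second after the job is handed in, with the robot touching nothing.
It also fails if it takes over 72 s, if anything falls off the work surface, if the arm or the gripper's body presses on something with over 40 N, if the wrist force passes 120 N, or if a joint passes its speed limit or range.

ROBOT

A 6-joint arm with a two-finger parallel gripper is mounted at the origin on a cart in front of the work surface, level with it; the furniture and walls round the work are solid. World frame = base frame: x ahead of the robot, y to its left, z up, the work surface at z = 0. Lengths are in m, angles in rad, forces in N, time in s.
With the tool pointing down it reaches from about 0.25 to 0.725 m from the base axis. Payload 4 kg.
Tool frame: the origin (TCP) lies on the centre line of the jaws, within the pads' length; the fingertips stand 17 mm ahead of it and the grasp point (between the pads) lies 2 mm behind it; z points along the fingers, y is the line along which they close (so a half turn about z gives the same grasp; the last joint's range is limited). The gripper opens to 85 mm and grips with 20 to 120 N. Pads are 22 mm wide; open, the fingers measure 114 mm over their backs; the gripper's body (76 mm by 85 mm) begins 54 mm behind the grasp point. The pads swing forward as they close: fully open they stand 13 mm farther back than shut.
Start: joints at [1.192, 0.241, 0.005, 1.335, 0, 1.571], TCP at [0.185, 0.465, 0.248] pointing down, gripper open.
Joint ranges: [-2.72, 2.72], [-1.05, 1.87], [-1.09, 1.28], [-1.99, 2.15], [-1.42, 1.44], [-3.14, 3.14]. Speed limits (rad/s): [2.79, 2.79, 3.14, 3.14, 3.14, 3.14].

INTERFACE

Orientations are given as a unit quaternion [w, x, y, z].
In Python, from workcell import env gives the robot as it stands.
- The arm moves only by the tool jog_arm, never from a script. Its argument "commands" is a list of rows, each a list of 3 entries, a list of its own where there are three numbers: the turn, a rotation vector about the tool's x, y, z in rad, then the shift along the tool's x, y, z in mm, then the closure, from -1 (fully open) to 1 (shut). In form: [[[ax, ay, az], [tx, ty, tz], grip], ...]. A call has exactly 10 rows; each row is the pose to reach, as a shift and turn from the pose commanded when the call began, along the tool's axes at that moment; what a row does not reach only later rows make up. A row lasts 1/12 s, in which the tool goes at most 41.7 mm and 7.16 degrees, less where a joint would pass 70% of its speed; a pose out of reach is approached as far as the arm can. A call with a gripper value outside its range is refused whole. The fingers move at their own pace and stop on an object; "squeeze" is the grip in N (left out, the last holds). Time passes only in rows, so rows that repeat a pose let the fingers close, or fill a call up. It gives the time, the measured TCP pose, the force, the opening and the grip force at its end, in the units of the state.
- env.state(): the state, without advancing time (a new reading comes with each control period).
- env.grab_frame(name): name is "scene" or "side" or "wrist"; returns the picture (400x640x3 uint8, red, green, blue); there is no depth.
- env.camera_params(name): a dict with "mtx" (3x3 intrinsics, pixels), "world_to_cam" (4x4, takes a point from world to camera coordinates); the wrist camera has in their place "tool_from_camera" (4x4, takes a point from camera to tool coordinates, whose origin is the TCP and whose axes are the flange's). Camera axes: x right, y down, z forward; pixel columns grow to the right and rows downward; lengths in m; the calibration is good to about 2 mm. A picture is of the moment at which its call begins: read the wrist's pose just before it. camera_params takes no time and is no camera call.
- env.finish_job(): hands the job in; it is judged then, once.
The state is a dict: "t": time; "q": joint angles; "joint_vel": joint speeds; "effort": joint torques, N m; "position": TCP position; "ee_rot": TCP orientation; "force": force on the tool from outside, world axes, zero at the start; "moment": the same for the moment, N m; "width": finger opening in m; "grasp_force": force on a finger pad.
Only numpy, scipy, OpenCV 4.12 (cv2) and the standard library are available. Lean on these libraries where they do the work, as an engineer would, in place of code of your own. Each camera call takes 0.05 s, during which the arm holds its last target. There are 200 camera calls.

## Working session

There is one attempt and no reset: what is moved stays moved. The work goes in short steps, Python scripts to look and compute and a tool call to move; the robot and the scene stay as the last step left them, time stands still between calls to the robot, and variables do not carry over. Pictures are saved under pics/ and viewed, at most 10 in all, crops included, and the job is handed in when it is done.

Besides the shell and the picture viewer there is one more tool, called after "Emit:" as name(argument=value, ...), one argument or row to a line, values as JSON. jog_arm: Moves the arm, as the interface text tells. Its arguments: {"type":"object","properties":{"commands":{"type":"array","items":{"type":"array"}},"squeeze":{"type":"number"}},"required":["commands"]}

```bash
mkdir -p pics; cat > h.py <<'E'
import numpy as np,cv2,json
from workcell import env
from scipy.spatial.transform import Rotation as R
def save(n,f): cv2.imwrite(f'pics/{f}.png',cv2.cvtColor(n,cv2.COLOR_RGB2BGR))
def RT(s=None):
    s=s or env.state();q=s['ee_rot'];T=np.eye(4);T[:3,:3]=R.from_quat([q[1],q[2],q[3],q[0]]).as_matrix();T[:3,3]=s['position'];return T
def cam(name,T=None):
    p=env.camera_params(name)
    K=np.array(p['mtx'])
    M=np.linalg.inv(np.array(p['world_to_cam'])) if name!='wrist' else T@np.array(p['tool_from_camera'])
    return K,M
def onplane(uv,K,M,z):
    d=M[:3,:3]@np.linalg.inv(K)@np.array([uv[0],uv[1],1.]);return M[:3,3]+d*(z-M[2,3])/d[2]
def proj(P,K,M):
    c=np.linalg.inv(M)@np.append(P,1);u=K@c[:3];return u[:2]/u[2]
def tri(l):
    A=np.zeros((3,3));b=np.zeros(3)
    for uv,K,M in l:
        d=M[:3,:3]@np.linalg.inv(K)@np.array([uv[0],uv[1],1.]);d/=np.linalg.norm(d);Q=np.eye(3)-np.outer(d,d);A+=Q;b+=Q@M[:3,3]
    return np.linalg.solve(A,b)
E
python3 - <<'E'
from h import *
s=env.state();print(s)
a=env.grab_frame('scene');b=env.grab_frame('side');T=RT(s)
save(a,'sc0');save(b,'si0')
np.savez('f0.npz',a=a,b=b)
for n in('scene','side'):
    K,M=cam(n);print(n,K.round(1).tolist(),M.round(3).tolist())
print(env.camera_params('wrist'))
E
```

```text
{'t': 0.0, 'q': array([1.19198318e+00, 2.41371863e-01, 3.72489945e-03, 1.33521265e+00,
       3.74468865e-05, 1.57078033e+00]), 'joint_vel': array([ 3.18649859e-04, -7.55722144e-05, -2.01123156e-04, -6.26081295e-04,
        1.31279113e-04, -3.01537413e-04]), 'effort': array([ 2.17155930e-04, -3.72321117e+01,  2.52407169e+01,  1.70170027e-02,
        9.52359983e-05, -3.96028810e-06]), 'position': array([0.18467651, 0.463997  , 0.24743372]), 'ee_rot': array([-2.12630320e-04,  1.88268178e-01,  9.82117115e-01, -1.00966595e-03]), 'force': array([-0.23518448, -0.64469245, -0.00071623]), 'moment': array([-0.00179763,  0.00059843,  0.01301176]), 'grasp_force': 0.0, 'width': 0.08559667872929769}
scene [[430.2, 0.0, 323.4], [0.0, 430.2, 194.5], [0.0, 0.0, 1.0]] [[0.811, -0.203, 0.549, -0.142], [-0.585, -0.321, 0.745, -0.945], [0.025, -0.925, -0.379, 0.577], [0.0, 0.0, 0.0, 1.0]]
side [[470.6, 0.0, 319.3], [0.0, 470.6, 197.7], [0.0, 0.0, 1.0]] [[-0.873, -0.21, 0.44, -0.041], [-0.487, 0.42, -0.766, 1.055], [-0.024, -0.883, -0.469, 0.699], [0.0, 0.0, 0.0, 1.0]]
{'mtx': array([[314.54553654,   0.        , 327.60741232],
       [  0.        , 314.54553654, 204.08772901],
       [  0.        ,   0.        ,   1.        ]]), 'tool_from_camera': array([[ 8.17346435e-04, -9.64767619e-01, -2.63102212e-01,
         6.62338119e-02],
       [ 9.99999550e-01,  9.15521746e-04, -2.50547751e-04,
         8.62484185e-05],
       [ 4.82596153e-04, -2.63101889e-01,  9.64767932e-01,
        -1.25450183e-01],
       [ 0.00000000e+00,  0.00000000e+00,  0.00000000e+00,
         1.00000000e+00]])}
```

View pics/sc0.png

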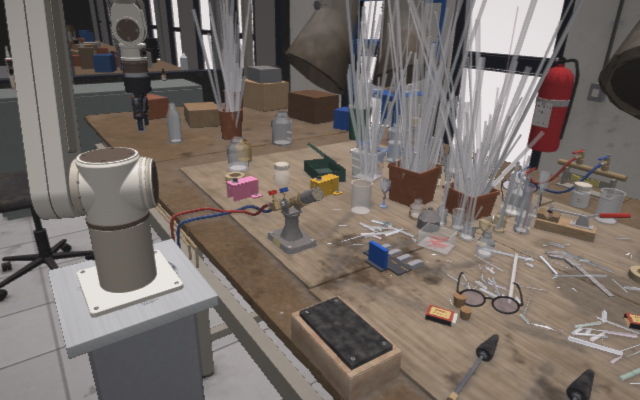

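View pics/si0.png

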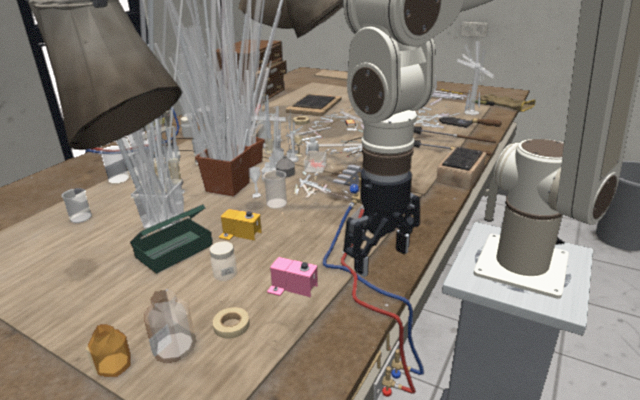

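Scene: gauge with blue grip at (378,255), yellow press (325,184), pink look-alike (242,187), jar (282,172), beaker (361,195), a burner-like stand at (292,230). Side: yellow press (240,224), pink (294,276), jar (222,260), beaker (275,188), grip mostly hidden behind the gripper (352,188). The yellow one fits the description; pink excluded.

```bash
python3 - <<'E'
from h import *
f=np.load('f0.npz');Cs={'a':cam('scene'),'b':cam('side')}
def m(img,lo,hi):
    h=cv2.cvtColor(img,cv2.COLOR_RGB2HSV);return cv2.inRange(h,np.array(lo),np.array(hi))
for nm,lo,hi in(('yellow',(20,150,100),(28,255,255)),('pink',(150,60,120),(172,255,255)),('blue',(105,150,60),(120,255,255))):
  for k in'ab':
    n,l,st,c=cv2.connectedComponentsWithStats(m(f[k],lo,hi))
    for i in range(1,n):
        if st[i,4]>60: print(nm,k,st[i].tolist(),c[i].round(1),[onplane(c[i],*Cs[k],z).round(3).tolist() for z in(0,.03)])
print('yel',tri([((325,184),*Cs['a']),((240,224),*Cs['b'])]))
print('blue?',onplane((378,255),*Cs['a'],.03))
print('stand',onplane((292,240),*Cs['a'],0),'torch',onplane((310,193),*Cs['a'],.1))
print('jar',onplane((282,182),*Cs['a'],0),onplane((222,275),*Cs['b'],0))
print('beaker',onplane((361,210),*Cs['a'],0),onplane((275,205),*Cs['b'],0))
a=cv2.resize(f['a'][155:285,255:455],None,fx=4,fy=4,interpolation=cv2.INTER_CUBIC);save(a,'c1')
b=cv2.resize(f['b'][160:310,170:370],None,fx=4,fy=4,interpolation=cv2.INTER_CUBIC);save(b,'c2')
E
```

```text
yellow a [311, 174, 31, 22, 365] [327.2 183.8] [[0.766, 0.266, 0.0], [0.719, 0.203, 0.03]]
yellow b [220, 210, 41, 30, 845] [238.9 224.6] [[0.742, 0.162, 0.0], [0.708, 0.201, 0.03]]
pink a [227, 176, 35, 25, 521] [244.3 187.9] [[0.486, 0.393, 0.0], [0.454, 0.323, 0.03]]
pink b [268, 257, 49, 40, 1266] [290.6 276.6] [[0.479, 0.3, 0.0], [0.457, 0.332, 0.03]]
blue a [434, 0, 11, 28, 68] [441.2   8.8] [[-18.614, -16.513, 0.0], [-17.653, -15.702, 0.03]]
blue a [334, 107, 15, 23, 253] [341.3 118.9] [[1.51, 1.132, 0.0], [1.424, 1.024, 0.03]]
blue a [369, 241, 19, 28, 355] [377.7 254.2] [[0.57, -0.229, 0.0], [0.533, -0.266, 0.03]]
yel [0.70570614 0.19900786 0.03258438]
blue? [ 0.530693   -0.26937422  0.03      ]
stand [ 0.42150365 -0.03735788  0.        ] torch [0.52102195 0.02193156 0.1       ]
jar [0.63274132 0.37281706 0.        ] [0.63134429 0.37131535 0.        ]
beaker [0.71818594 0.01374361 0.        ] [0.71380922 0.01760029 0.        ]
```

View pics/c1.png

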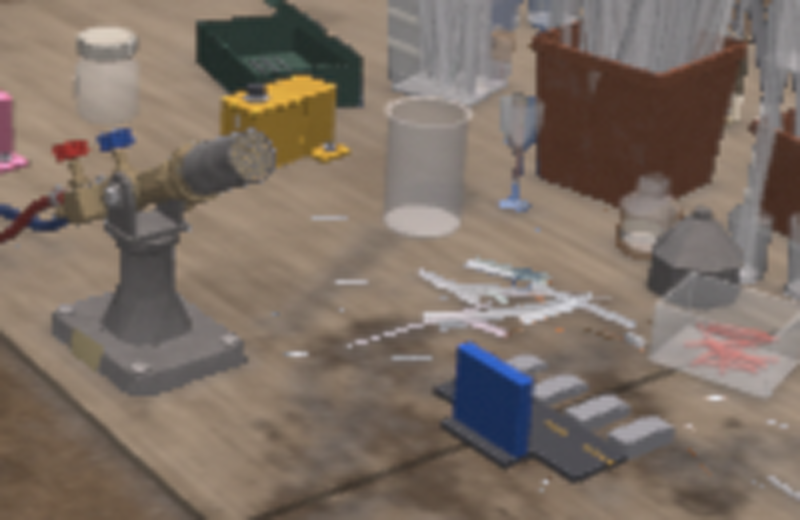

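Crop: yellow press (screw toward the robot, so front faces robot), jar, beaker, and the gauge at crop (540,410) with leaves pointing away to the right, burner between them.

```bash
cat >> h.py <<'E'
def cmd(p,yaw,s=None):
    """tool y along yaw, pointing down"""
    T=RT(s);y=np.array([np.cos(yaw),np.sin(yaw),0]);z=np.array([0,0,-1.]);x=np.cross(y,z)
    D=np.stack([x,y,z],1);r=R.from_matrix(T[:3,:3].T@D).as_rotvec();t=T[:3,:3].T@(np.array(p)-T[:3,3])*1000
    print('rot',r.round(4),'shift',t.round(1),'rows',(np.linalg.norm(t)/41.7).round(1),(np.linalg.norm(r)/.125).round(1));return r,t
E
python3 - <<'E'
from h import *
C=cam('scene')
for z in(.1,.15,.2):print(z,proj((.42,-.037,z),*C).round(0))
g=lambda u,v,z:onplane((255+u/4,155+v/4),*C,z).round(3)
print('tips',g(665,425,.01),g(628,400,.008),g(585,380,.007),g(540,358,.005))
print('grip top',g(465,345,.058),g(530,385,.058))
b=cam('side')
print('press top front corner?',onplane((258,212),*b,.073),onplane((255+255/4,155+90/4),*C,.073))
p,q=g(465,345,.058),g(530,385,.058);d=p-q;yaw=np.arctan2(-d[0],d[1]);print('yaw',yaw)
cmd([.54,-.23,.3],yaw)
E
```

```text
0.1 [291. 207.]
0.15 [291. 190.]
0.2 [291. 173.]
tips [ 0.627 -0.329  0.01 ] [ 0.633 -0.292  0.008] [ 0.629 -0.256  0.007] [ 0.628 -0.214  0.005]
grip top [ 0.529 -0.244  0.058] [ 0.528 -0.303  0.058]
press top front corner? [0.65421938 0.17940152 0.073     ] [0.66271675 0.17705205 0.073     ]
yaw -0.01694752980640493
rot [-1.6000e-03  1.1000e-03  1.2089e+00] shift [-586.8 -513.5  -51.5] rows 18.7 9.7
```

View pics/c2.png

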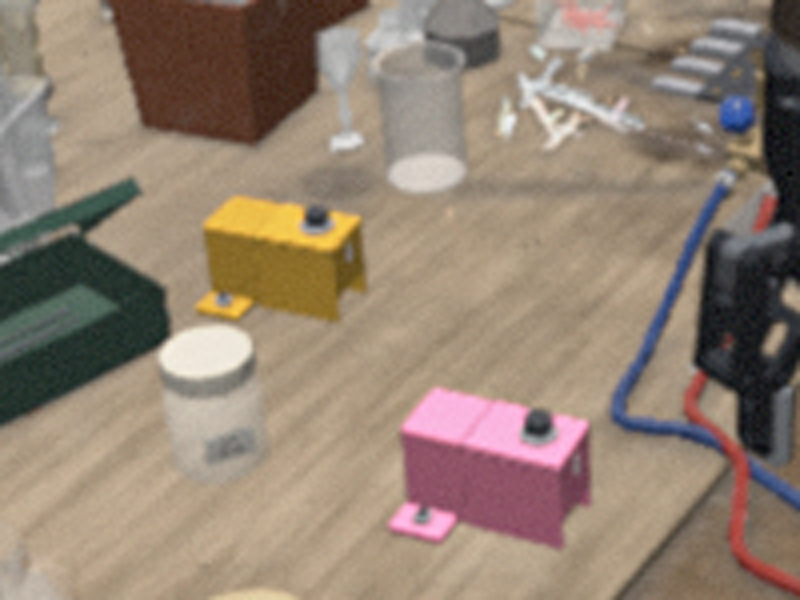

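Side crop: yellow press with mouth end at crop (345,280) facing the robot, screw near front; pink look-alike nearer. Gauge lies at about (0.53,-0.27), yaw ≈ 0. Going above it.

Emit:
jog_arm(
  commands=[
    [[0,0,0.12],[-30,-25,-25],-1],
    [[0,0,0.24],[-60,-50,-50],-1],
    [[0,0,0.36],[-90,-79,-50],-1],
    [[0,0,0.48],[-120,-105,-50],-1],
    [[0,0,0.6],[-150,-131,-50],-1],
    [[0,0,0.72],[-180,-157,-50],-1],
    [[0,0,0.84],[-210,-183,-50],-1],
    [[0,0,0.96],[-240,-210,-50],-1],
    [[0,0,1.08],[-270,-236,-50],-1],
    [[0,0,1.2],[-300,-262,-50],-1],
  ],
)

```text
t: 0.93
position: [0.3669, 0.1082, 0.2982]
ee_rot: [-0.0, 0.712, 0.702, 0.0]
force: [1.0, 1.0, -0.5]
width: 0.0856
grasp_force: 0.0
```

```bash
python3 - <<'E'
from h import *
print(env.state()['position'],env.state()['q']);cmd([.54,-.23,.28],0)
E
```

```text
[0.36685324 0.10820442 0.29820367] [ 2.86744361e-01 -1.22747769e-02 -1.55269293e-01  1.42783330e+00
  1.00961823e-04  1.87146482e+00]
rot [-0.0001 -0.0001 -0.0139] shift [-335.8  177.8   18.2] rows 9.1 0.1
```

Emit:
jog_arm(
  commands=[
    [[0,0,0],[-36,19,2],-1],
    [[0,0,0],[-72,38,4],-1],
    [[0,0,0],[-108,57,6],-1],
    [[0,0,0],[-144,76,8],-1],
    [[0,0,0],[-180,95,10],-1],
    [[0,0,0],[-216,114,12],-1],
    [[0,0,0],[-252,133,14],-1],
    [[0,0,0],[-288,152,16],-1],
    [[0,0,-0.014],[-336,178,18],-1],
    [[0,0,-0.014],[-336,178,18],-1],
  ],
)

```text
t: 1.77
position: [0.5433, -0.2321, 0.278]
ee_rot: [-0.0, 0.706, 0.708, -0.001]
force: [-0.4, 0.2, 0.1]
width: 0.0851
grasp_force: 0.0
```

```bash
python3 - <<'E'
from h import *
s=env.state();print(s['position'],s['force'],RT(s)[:3,:3].round(3).tolist());a=env.grab_frame('wrist');save(a,'w1');np.savez('w1.npz',a=a,T=RT(s))
E
```

```text
[ 0.54325936 -0.23211418  0.27796265] [-0.35884695  0.2056528   0.10439391] [[-0.002, 1.0, -0.001], [1.0, 0.002, -0.001], [-0.001, -0.001, -1.0]]
```

View pics/w1.png

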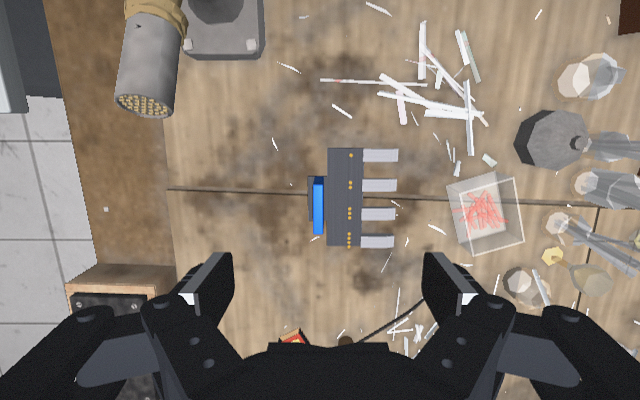

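Wrist: blue grip at (318,206), plate (345,197), leaves right to u≈397, one dot at the top (thinnest toward +y), four at bottom.

```bash
cat >> h.py <<'E'
def bluetop(img):
    h=cv2.cvtColor(img,cv2.COLOR_RGB2HSV);m=cv2.inRange(h,np.array((100,150,60)),np.array((120,255,255)))
    n,l,st,c=cv2.connectedComponentsWithStats(m);i=1+np.argmax(st[1:,4]);v=np.median(img[l==i],0)
    pts=np.argwhere(l==i)[:,::-1].astype(np.float32);return cv2.minAreaRect(pts),h[l==i][:,2],st[i],c[i],l==i
E
python3 - <<'E'
from h import *
d=np.load('w1.npz');a=d['a'];C=cam('wrist',d['T'])
r,V,st,c,mk=bluetop(a);print(r,st,c,np.percentile(V,[5,25,50,75,95]))
# bright part = top face
hv=cv2.cvtColor(a,cv2.COLOR_RGB2HSV)[:,:,2]
top=mk&(hv>(np.percentile(V,10)+np.percentile(V,90))/2)
pts=np.argwhere(top)[:,::-1].astype(np.float32);rt=cv2.minAreaRect(pts);print('top',rt)
tc=onplane(rt[0],*C,.058);print(tc)
bx=[onplane(p,*C,.058).round(4).tolist() for p in cv2.boxPoints(rt)];print(bx)
# leaf tips
for u,v,z in((398,156,.0025),(397,186,.005),(397,214,.0075),(396,242,.01)):print(onplane((u,v),*C,z).round(4))
f=np.load('f0.npz');S=cam('scene');print('height: top upper-left & lower corner',tri([((255+465/4,155+345/4),*S),((319,178),*C)]),tri([((255+530/4,155+385/4),*S),((319,235),*C)]))
E
```

```text
((318.0, 204.5), (57.0, 10.0), 90.0) [313 176  11  58 603] [317.98175788 205.10281924] [ 97.  239.5 246.  247.  249. ]
top ((317.4999694824219, 208.49998474121094), (8.999998092651367, 48.99999237060547), 0.0)
[ 0.53185556 -0.26542114  0.058     ]
[[0.5264, -0.2952, 0.058], [0.527, -0.2369, 0.058], [0.537, -0.2369, 0.058], [0.5369, -0.2952, 0.058]]
[ 0.6325 -0.2118  0.0025]
[ 0.633  -0.2501  0.005 ]
[ 0.6347 -0.2872  0.0075]
[ 0.6352 -0.3257  0.01  ]
height: top upper-left & lower corner [ 0.53535181 -0.23299888  0.05105144] [ 0.53305213 -0.29887636  0.05420473]
```

Emit:
jog_arm(
  commands=[
    [[0,0,0],[-12,-4,40],-1],
    [[0,0,0],[-24,-8,80],-1],
    [[0,0,0.01],[-35,-11,120],-1],
    [[0,0,0.01],[-35,-11,150],-1],
    [[0,0,0.01],[-35,-11,180],-1],
    [[0,0,0.01],[-35,-11,205],-1],
    [[0,0,0.01],[-35,-11,225],-1],
    [[0,0,0.01],[-35,-11,237],-1],
    [[0,0,0.01],[-35,-11,237],-1],
    [[0,0,0.01],[-35,-11,237],0],
  ],
  squeeze=40,
)

```text
t: 2.65
position: [0.5304, -0.2614, 0.0426]
ee_rot: [-0.001, 0.708, 0.706, -0.0]
force: [-0.1, 0.6, 0.3]
width: 0.0756
grasp_force: 0.0
```

Emit:
jog_arm(
  commands=[
    [[0,0,0],[0,0,0],1],
    [[0,0,0],[0,0,0],1],
    [[0,0,0],[0,0,0],1],
    [[0,0,0],[0,0,0],1],
    [[0,0,0],[0,0,0],1],
    [[0,0,0],[0,0,0],1],
    [[0,0,0],[0,0,0],1],
    [[0,0,0],[0,0,0],1],
    [[0,0,0],[0,0,0],1],
    [[0,0,0],[0,0,0],1],
  ],
)

```text
t: 3.48
position: [0.5317, -0.2625, 0.0442]
ee_rot: [0.001, 0.709, 0.706, 0.0]
force: [-1.3, 0.8, 6.3]
width: 0.0111
grasp_force: 40.3
```

```bash
python3 - <<'E'
from h import *
s=env.state();print(s['position'],s['force'],s['width']);print(RT(s)[:3,:3].round(3).tolist())
E
```

```text
[ 0.53173954 -0.26253873  0.04417435] [-1.33702407  0.81008548  6.26424548] 0.011116428828557623
[[0.004, 1.0, 0.001], [1.0, -0.004, -0.001], [-0.001, 0.001, -1.0]]
```

Emit:
jog_arm(
  commands=[
    [[0,0,0],[0,0,-15],1],
    [[0,0,0],[0,0,-40],1],
    [[0,0,0],[0,0,-75],1],
    [[0,0,0],[0,0,-115],1],
    [[0,0,0],[0,0,-155],1],
    [[0,0,0],[0,0,-195],1],
    [[0,0,0],[0,0,-215],1],
    [[0,0,0],[25,0,-215],1],
    [[0,0,0],[60,0,-215],1],
    [[0,0,0],[95,0,-215],1],
  ],
)

```text
t: 4.32
position: [0.5313, -0.1671, 0.258]
ee_rot: [-0.0, 0.709, 0.705, 0.0]
force: [0.9, 0.2, -1.4]
width: 0.0113
grasp_force: 39.3
```

Emit:
jog_arm(
  commands=[
    [[0,0,0],[35,0,0],1],
    [[0,0,0],[70,-10,0],1],
    [[0,0,-0.06],[105,-20,0],1],
    [[0,0,-0.12],[140,-30,0],1],
    [[0,0,-0.18],[175,-30,0],1],
    [[0,0,-0.24],[210,-30,0],1],
    [[0,0,-0.3],[245,-30,0],1],
    [[0,0,-0.3],[275,-30,0],1],
    [[0,0,-0.3],[290,-30,0],1],
    [[0,0,-0.3],[290,-30,0],1],
  ],
)

```text
t: 5.15
position: [0.5021, 0.126, 0.2574]
ee_rot: [-0.001, 0.593, 0.805, -0.0]
force: [-0.5, -0.3, -1.5]
width: 0.0113
grasp_force: 39.4
```

```bash
python3 - <<'E'
from h import *
s=env.state();print(s['position'],s['force'],s['width'],RT(s)[:3,:3].round(3).tolist());a=env.grab_frame('wrist');save(a,'w2');np.savez('w2.npz',a=a,T=RT(s))
E
```

```text
[0.50212742 0.12601775 0.2573826 ] [-0.51090316 -0.25029745 -1.54051504] 0.011285067684025117 [[-0.296, 0.955, -0.002], [0.955, 0.296, 0.001], [0.001, -0.001, -1.0]]
```

View pics/w2.png

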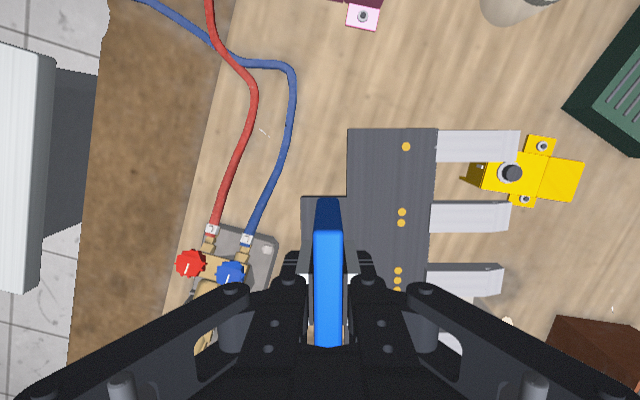

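Press seen at (530,175): screw (512,173), rear top corners about (584,163),(576,202); leaf 1 overlaps its front. Gauge held square, leaf 1 at top.

```bash
python3 - <<'E'
from h import *
d=np.load('w2.npz');a=d['a'];T=d['T'];C=cam('wrist',T)
h=cv2.cvtColor(a,cv2.COLOR_RGB2HSV);m=cv2.inRange(h,np.array((20,150,60)),np.array((30,255,255)));m[:,:450]=0
n,l,st,c=cv2.connectedComponentsWithStats(m);i=1+np.argmax(st[1:,4]);print(st[i])
cs=cv2.findContours((l==i).astype(np.uint8),0,2)[0][0];ap=cv2.approxPolyDP(cs,2.5,True)[:,0];
for p in ap:print(p,onplane(p,*C,.06).round(4)[:2],onplane(p,*C,.0).round(4)[:2])
print('screw',onplane((512,173),*C,.073))
f=np.load('f0.npz');S=cam('side');Sc=cam('scene')
print('screw tri',tri([((512,173),*C),((249,213),*S)]),tri([((512,173),*C),((249,213),*S),((255+255/4,155+90/4),*Sc)]))
# gauge in tool: grip top strip and leaf tips
Tt=np.linalg.inv(T)
for p in ((520,131),(518,161),(511,202),(509,232),(503,265)):print(p,(Tt@np.append(onplane(p,*C,.215),1))[:3].round(4))
cr=cv2.resize(a[110:240,440:620],None,fx=4,fy=4,interpolation=cv2.INTER_CUBIC);save(cr,'c3')
E
```

```text
[ 460  134  125   74 4191]
[584 163] [0.7468 0.2255] [0.7959 0.2323]
[551 157] [0.7116 0.221 ] [0.7541 0.2269]
[555 139] [0.7069 0.2384] [0.7485 0.2475]
[529 134] [0.6796 0.2351] [0.7162 0.2436]
[523 150] [0.6811 0.2189] [0.7179 0.2244]
[517 153] [0.6766 0.2143] [0.7126 0.219 ]
[516 161] [0.6793 0.2066] [0.7158 0.2099]
[523 171] [0.6908 0.1994] [0.7295 0.2013]
[517 181] [0.6896 0.188 ] [0.728  0.1878]
[505 184] [0.679  0.1814] [0.7155 0.18  ]
[498 180] [0.6702 0.1831] [0.7051 0.182 ]
[496 169] [0.6633 0.193 ] [0.6968 0.1937]
[502 162] [0.666  0.2014] [0.7001 0.2037]
[470 163] [0.6351 0.1907] [0.6634 0.191 ]
[467 175] [0.6373 0.1784] [0.666  0.1763]
[460 178] [0.6316 0.1733] [0.6593 0.1703]
[484 189] [0.6604 0.17  ] [0.6934 0.1664]
[507 192] [0.6848 0.1742] [0.7224 0.1714]
[507 199] [0.6882 0.1673] [0.7263 0.1632]
[513 204] [0.6967 0.1642] [0.7364 0.1596]
[532 207] [0.7174 0.1672] [0.7611 0.1631]
[537 196] [0.7169 0.1797] [0.7605 0.1779]
[570 201] [0.7528 0.1852] [0.803  0.1844]
screw [0.67290432 0.19394574 0.073     ]
screw tri [0.67341183 0.19398569 0.07234733] [0.67486107 0.19268378 0.06857017]
(520, 131) [0.06   0.1002 0.0423]
(518, 161) [0.0444 0.1017 0.0423]
(511, 202) [0.0218 0.1014 0.0423]
(509, 232) [0.0043 0.103  0.0422]
(503, 265) [-0.0162  0.1026  0.0422]
```

View pics/c3.png

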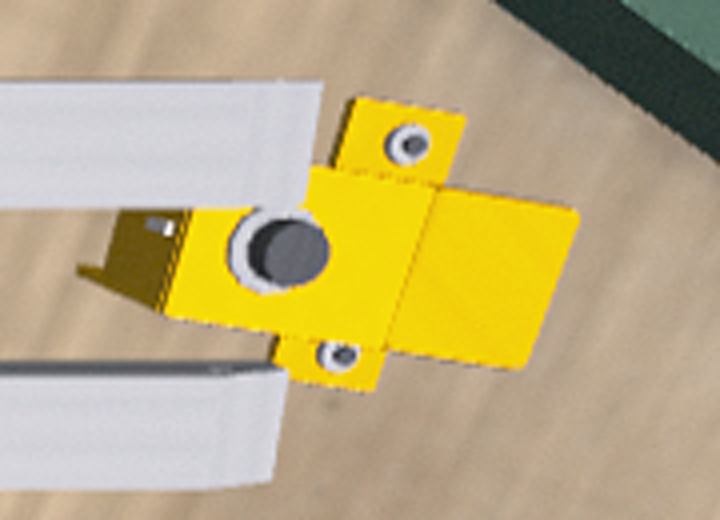

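Front-right top corner at crop (165,318), rear corners (578,208),(525,368), screw centred. Press front ≈ (0.654,0.191), yaw ≈ 0.165, screw height triangulates to 72 mm (73 given). Width/depth agree.

```bash
cat >> h.py <<'E'
PM=np.array([.654,.1905]);PY=.165;GY=-.0055
ux=np.array([np.cos(PY),np.sin(PY)]);uy=np.array([-ux[1],ux[0]])
LY={1:.057,2:.019,3:-.019,4:-.057}
def tcp(leaf,D,z=.0445):
    p=PM+(D-.101)*ux-(LY[leaf]+GY)*uy;return [p[0],p[1],z]
def dep(leaf,s):
    p=np.array(s['position'][:2])-PM;return p@ux+.101,p@uy+LY[leaf]+GY
E
python3 - <<'E'
from h import *
d=np.load('w1.npz');C=cam('wrist',d['T']);S=cam('scene')
print('nozzle',tri([((145,105),*C),((317.5,193.75),*S)]))
d=np.load('w2.npz');C=cam('wrist',d['T'])
F=onplane((481.3,189.5),*C,.06);Rr=onplane((571.25,202),*C,.06);L=onplane((584.5,162),*C,.06)
print(F,Rr,L,'yaws',np.arctan2(*(Rr-F)[1::-1]),np.arctan2(-(L-Rr)[0],(L-Rr)[1]),np.linalg.norm(F-Rr),np.linalg.norm(L-Rr))
print('foot',onplane((459.5,177.5),*C,0),'in press',[((onplane(p,*C,z)[:2]-PM)@np.stack([ux,uy],1)).round(4).tolist() for p,z in (((481.3,189.5),.06),((571.25,202),.06),((584.5,162),.06),((459.5,177.5),0),((514.5,172.5),.073))])
print(tcp(1,-.01));cmd(tcp(1,-.01,.08),PY);cmd(tcp(1,-.01),PY)
E
```

```text
nozzle [ 0.42012356 -0.15757165  0.18161815]
[0.65787939 0.16866434 0.06      ] [0.7546499  0.18459808 0.06      ] [0.74678587 0.22659572 0.06      ] yaws 0.16319065426277612 0.1851057373564909 0.09807351614971319 0.04272755589606007
foot [6.58428152e-01 1.70719958e-01 5.55111512e-17] in press [[0.0002, -0.0222], [0.0983, -0.0224], [0.0975, 0.0204], [0.0011, -0.0202], [0.0215, 0.0011]]
[np.float64(0.5529665576025652), np.float64(0.12146744595971971), 0.0445]
rot [-0.0018  0.0002  0.1343] shift [-17.6  48.  177.3] rows 4.4 1.1
rot [-0.0018  0.0002  0.1343] shift [-17.6  48.1 212.8] rows 5.2 1.1
```

Emit:
jog_arm(
  commands=[
    [[0,0,0.07],[-9,24,0],1],
    [[0,0,0.134],[-17.6,48,20],1],
    [[0,0,0.134],[-17.6,48,58],1],
    [[0,0,0.134],[-17.6,48,96],1],
    [[0,0,0.134],[-17.6,48,134],1],
    [[0,0,0.134],[-17.6,48,165],1],
    [[0,0,0.134],[-17.6,48,185],1],
    [[0,0,0.134],[-17.6,48,198],1],
    [[0,0,0.134],[-17.6,48,206],1],
    [[0,0,0.134],[-17.6,48,206],1],
  ],
)

```text
t: 6.03
position: [0.5522, 0.1184, 0.05]
ee_rot: [-0.001, 0.648, 0.761, -0.002]
force: [-1.1, 0.2, -1.5]
width: 0.0114
grasp_force: 39.7
```

```bash
python3 - <<'E'
from h import *
s=env.state();print(s['position'],s['force'],dep(1,s));cmd(tcp(1,-.01),PY,s)
a=env.grab_frame('wrist');save(a,'w3');np.savez('w3.npz',a=a,T=RT(s))
E
```

```text
[0.55217656 0.11842961 0.04998197] [-1.05474882  0.23740287 -1.48892281] (np.float64(-0.011278240132901296), np.float64(-0.002866816097272901))
rot [-0.0048  0.0006 -0.0046] shift [2.9 1.3 5.5] rows 0.2 0.1
```

View pics/w3.png

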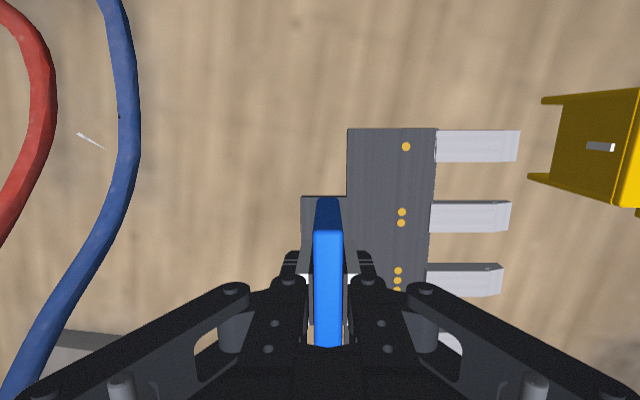

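Leaf 1 tip (519,146) just before the mouth; cheek feet at (542,101) and (528,178).

```bash
python3 - <<'E'
from h import *
d=np.load('w3.npz');T=d['T'];C=cam('wrist',T);Ti=np.linalg.inv(T);a=d['a']
t=lambda p,z:(Ti@np.append(onplane(p,*C,z),1))[:3].round(4)
A=t((542,101),0);B=t((528,178),0);print('feet tool',A,B,'world',onplane((542,101),*C,0),onplane((528,178),*C,0))
zb=.05-.0442
print('tip corners',t((520.5,131),zb+.0025),t((518,161),zb+.0025), 'leaf root',t((437,131),zb+.006),t((435,163),zb+.006))
print('plate front',t((437.5,129),zb+.006),t((430,262),zb+.006))
m=(A+B)/2;print('mid',m,'yawrel',np.arctan2((A-B)[1],(A-B)[0]))
E
```

```text
feet tool [0.0753 0.1136 0.0494] [0.034  0.1132 0.0494] world [0.65206215 0.21079512 0.        ] [0.6582251  0.16995868 0.        ]
tip corners [0.0601 0.0998 0.0412] [0.0446 0.101  0.0412] leaf root [0.0602 0.0556 0.0379] [0.044  0.056  0.0379]
plate front [0.0612 0.0557 0.0379] [-0.0122  0.0583  0.0379]
mid [0.05465 0.1134  0.0494 ] yawrel 0.009684927204515217
```

Emit:
jog_arm(
  commands=[
    [[0,0,0],[2.5,0,2],1],
    [[0,0,0],[2.5,0,4],1],
    [[0,0,0],[2.5,0,5.5],1],
    [[0,0,0],[2.5,0,5.5],1],
    [[0,0,0],[2.5,3,5.5],1],
    [[0,0,0],[2.5,7,5.5],1],
    [[0,0,0],[2.5,11,5.5],1],
    [[0,0,0],[2.5,15,5.5],1],
    [[0,0,0],[2.5,19,5.5],1],
    [[0,0,0],[2.5,23,5.5],1],
  ],
)

```text
t: 6.92
position: [0.5768, 0.1263, 0.0468]
ee_rot: [0.0, 0.648, 0.762, 0.0]
force: [0.1, 0.1, -0.9]
width: 0.0114
grasp_force: 39.7
```

```bash
python3 - <<'E'
from h import *
s=env.state();print(s['position'],s['force'],dep(1,s));cmd(tcp(1,.02),PY,s)
E
```

```text
[0.57676486 0.12626759 0.04681592] [ 0.06049902  0.06597247 -0.90287204] (np.float64(0.01426351604619859), np.float64(0.0008260265372739949))
rot [ 0.0002 -0.     -0.003 ] shift [-0.8  5.7  2.3] rows 0.1 0.0
```

Emit:
jog_arm(
  commands=[
    [[0,0,0],[0,0,1],1],
    [[0,0,0],[0,0,2],1],
    [[0,0,0],[0,0,2],1],
    [[0,0,0],[0,3,2],1],
    [[0,0,0],[0,6,2],1],
    [[0,0,0],[0,9,2],1],
    [[0,0,0],[0,12,2],1],
    [[0,0,0],[0,15,2],1],
    [[0,0,0],[0,18,2],1],
    [[0,0,0],[0,21,2],1],
  ],
)

```text
t: 7.75
position: [0.5972, 0.1296, 0.0448]
ee_rot: [0.0, 0.648, 0.762, -0.0]
force: [-0.3, -0.6, -1.6]
width: 0.0114
grasp_force: 39.7
```

```bash
python3 - <<'E'
from h import *
s=env.state();print(s['position'],s['force'],s['moment'],dep(1,s));cmd(tcp(1,.041),PY,s)
a=env.grab_frame('wrist');save(a,'w4');np.savez('w4.npz',a=a,T=RT(s))
E
```

```text
[0.59719513 0.12961043 0.04478065] [-0.27498231 -0.61159937 -1.61053354] [-0.0108838   0.08143894 -0.0213771 ] (np.float64(0.03496538511154723), np.float64(0.0007677465607353797))
rot [-0.     0.    -0.003] shift [-0.7  6.   0.3] rows 0.1 0.0
```

View pics/w4.png

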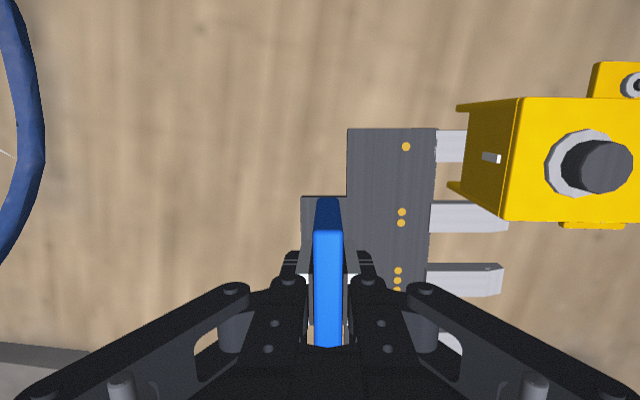

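Leaf 1 is centred in the mouth with no resistance, but the force shows the gauge still hanging; lower gently.

Emit:
jog_arm(
  commands=[
    [[0,0,0],[0,0,0.5],1],
    [[0,0,0],[0,0,1],1],
    [[0,0,0],[0,0,1.5],1],
    [[0,0,0],[0,0,2],1],
    [[0,0,0],[0,0,2.5],1],
    [[0,0,0],[0,0,3],1],
    [[0,0,0],[0,0,3],1],
    [[0,0,0],[0,0,3],1],
    [[0,0,0],[0,0,3],1],
    [[0,0,0],[0,0,3],1],
  ],
)

```text
t: 8.63
position: [0.5973, 0.1296, 0.0442]
ee_rot: [0.001, 0.648, 0.762, 0.001]
force: [-3.8, 0.1, 10.9]
width: 0.0116
grasp_force: 41.5
```

```bash
python3 - <<'E'
from h import *
s=env.state();print(s['position'],s['force'],s['moment'],dep(1,s))
d=np.load('w4.npz');T=d['T'];C=cam('wrist',T);Ti=np.linalg.inv(T)
t=lambda p,z:(Ti@np.append(onplane(p,*C,z),1))[:3].round(4)
print('feet',t((459,107),0),t((448.5,184),0),'plate',t((437.5,131),.007))
E
```

```text
[0.59725513 0.12962504 0.044185  ] [-3.82110173  0.0887043  10.92563075] [-0.23436513  0.80821059  0.02356908] (np.float64(0.035026963098747754), np.float64(0.0007722957264411547))
feet [0.072  0.0682 0.0448] [0.0314 0.0669 0.0448] plate [0.0602 0.0558 0.0378]
```

Emit:
jog_arm(
  commands=[
    [[0,0,0],[0,0,-1],1],
    [[0,0,0],[0,0,-2.1],1],
    [[0,0,0],[0,2,-2.1],1],
    [[0,0,0],[0,4,-2.1],1],
    [[0,0,0],[0,6,-2.1],1],
    [[0,0,0],[0,7,-2.1],1],
    [[0,0,0],[0,8,-2.1],1],
    [[0,0,0],[0,8.5,-2.1],1],
    [[0,0,0],[0,9,-2.1],1],
    [[0,0,0],[0,9,-2.1],1],
  ],
)

```text
t: 9.47
position: [0.6052, 0.1309, 0.0442]
ee_rot: [-0.0, 0.648, 0.762, -0.001]
force: [-4.1, 0.1, 5.8]
width: 0.0113
grasp_force: 40.9
```

```bash
python3 - <<'E'
from h import *
s=env.state();print(s['position'],s['force'],s['moment'],dep(1,s),s['force'][:2]@ux,s['force'][:2]@uy)
E
```

```text
[0.605152   0.13091257 0.04420659] [-4.10310235  0.1088053   5.7904303 ] [-0.17467307  0.64465516  0.0216158 ] (np.float64(0.043028056853296456), np.float64(0.0007452617632629204)) -4.029503946347462 0.7812716696519872
```

Emit:
jog_arm(
  commands=[
    [[0,0,0],[0,0,-0.6],1],
    [[0,0,0],[0,0,-1],1],
    [[0,0,0],[0,0.5,-1],1],
    [[0,0,0],[0,1,-1],1],
    [[0,0,0],[0,1.5,-1],1],
    [[0,0,0],[0,2,-1],1],
    [[0,0,0],[0,2.5,-1],1],
    [[0,0,0],[0,3,-1],1],
    [[0,0,0],[0,3.5,-1],1],
    [[0,0,0],[0,3.5,-1],1],
  ],
)

```text
t: 10.3
position: [0.6055, 0.1309, 0.0445]
ee_rot: [-0.002, 0.647, 0.762, -0.003]
force: [-11.6, -2.4, 8.4]
width: 0.0112
grasp_force: 41.2
```

```bash
python3 - <<'E'
from h import *
s=env.state();print(s['position'],s['force'],s['moment'],dep(1,s),s['force'][:2]@ux,s['force'][:2]@uy)
a=env.grab_frame('wrist');save(a,'w5');np.savez('w5.npz',a=a,T=RT(s))
c=a[80:240,340:540];save(cv2.resize(c,None,fx=4,fy=3.75),'c5')
E
```

```text
[0.60552591 0.13087906 0.04448827] [-11.55698516  -2.37774538   8.4046355 ] [-0.44344041  1.93045253  0.04587006] (np.float64(0.04339138924571524), np.float64(0.0006507977817660614)) -11.790572510542946 -0.4471899326870374
```

View pics/c5.png

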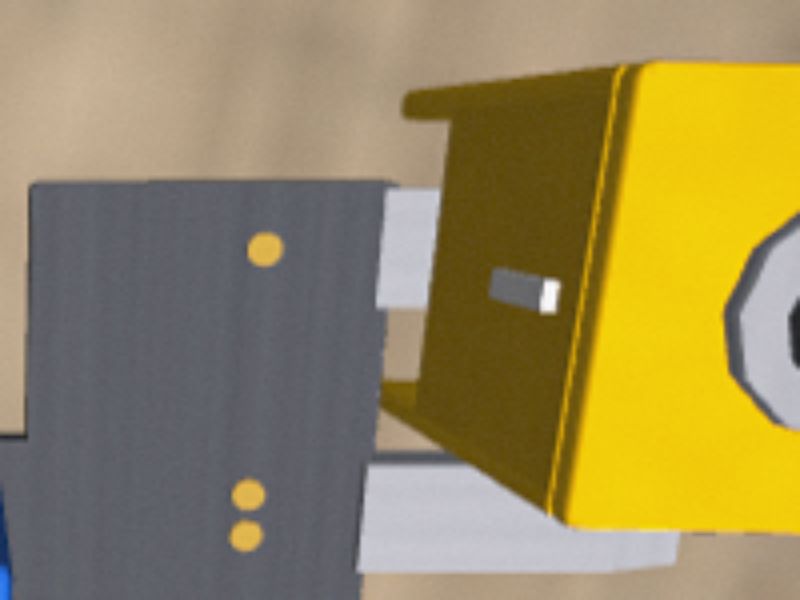

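Leaf 1 is fully in with the plate at the front face (cheek foot at crop (395,390) meets the plate), free until contact. Retract and go over to leaf 2.

Emit:
jog_arm(
  commands=[
    [[0,0,0],[0,-4,0],1],
    [[0,0,0],[0,-10,0],1],
    [[0,0,0],[0,-17,0],1],
    [[0,0,0],[0,-24,0],1],
    [[0,0,0],[0,-31,0],1],
    [[0,0,0],[0,-38,0],1],
    [[0,0,0],[0,-45,0],1],
    [[0,0,0],[0,-52,0],1],
    [[0,0,0],[0,-55,0],1],
    [[0,0,0],[0,-55,0],1],
  ],
)

```text
t: 11.18
position: [0.5539, 0.1226, 0.045]
ee_rot: [-0.0, 0.648, 0.762, -0.0]
force: [0.4, -0.3, -1.1]
width: 0.0111
grasp_force: 39.8
```

Emit:
jog_arm(
  commands=[
    [[0,0,0.01],[4,0,0],1],
    [[0,0,0.02],[9,0,0],1],
    [[0,0,0.03],[14,0,0],1],
    [[0,0,0.03],[19,0,0],1],
    [[0,0,0.03],[24,0,0],1],
    [[0,0,0.03],[29,0,0],1],
    [[0,0,0.03],[34,0,0],1],
    [[0,0,0.03],[39,0,0],1],
    [[0,0,0.03],[39.5,0,0],1],
    [[0,0,0.03],[39.5,0,0],1],
  ],
)

```text
t: 12.02
position: [0.5485, 0.1621, 0.0449]
ee_rot: [0.0, 0.659, 0.752, -0.0]
force: [-0.6, -0.3, -1.3]
width: 0.0116
grasp_force: 39.9
```

```bash
python3 - <<'E'
from h import *
s=env.state();T=RT(s);print(s['position'],s['force'],dep(2,s),np.arctan2(T[1,1],T[0,1]))
a=env.grab_frame('wrist');np.savez('w6.npz',a=a,T=T)
c=a[80:240,340:600];save(cv2.resize(c,None,fx=3,fy=3),'c6')
E
```

```text
[0.54845541 0.16213368 0.04486795] [-0.5533182  -0.34439127 -1.28186842] (np.float64(-0.007770354762048376), np.float64(0.0028548817352407017)) 0.13278742067262034
```

View pics/c6.png

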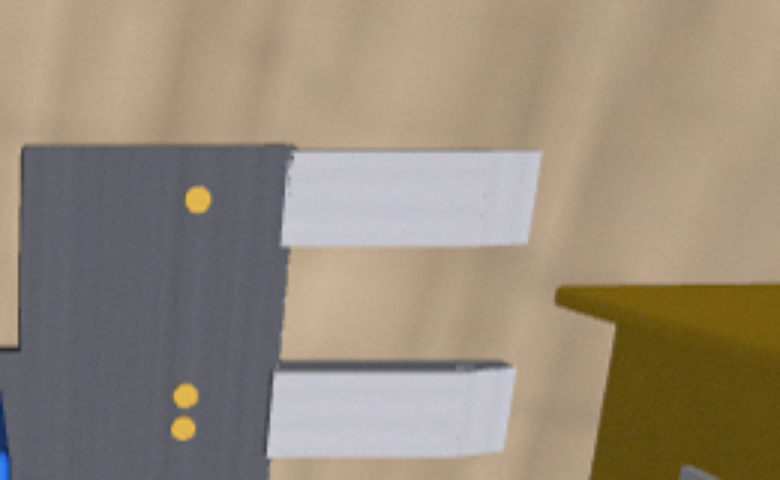

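I have used up the picture-viewing allowance; from here I rely on numbers. Leaf 2 tip is at crop (508,410), left cheek foot at (558,290).

```bash
python3 - <<'E'
from h import *
d=np.load('w6.npz');T=d['T'];C=cam('wrist',T);Ti=np.linalg.inv(T);a=d['a']
t=lambda p,z:(Ti@np.append(onplane(p,*C,z),1))[:3].round(4)
px=lambda u,v:(340+u/3,80+v/3)
print('left foot',t(px(558,289),0),'leaf2 tip',t(px(515,367),.0055),t(px(503,450),.0055),'root',t(px(275,368),.009),t(px(268,458),.009))
h=cv2.cvtColor(a,cv2.COLOR_RGB2HSV);m=cv2.inRange(h,np.array((18,150,40)),np.array((32,255,255)));m[:,:480]=0
cs=max(cv2.findContours(m,0,2)[0],key=cv2.contourArea)[:,0]
for v in range(165,300,6):
    r=cs[np.abs(cs[:,1]-v)<3]
    if len(r):print((int(r[:,0].min()),v),end=' ')
print();cmd(tcp(2,-.008,.0442),PY-.03)
E
```

```text
left foot [0.0357 0.109  0.0449] leaf2 tip [0.0224 0.1001 0.0394] [0.0065 0.1003 0.0394] root [0.0232 0.0555 0.0359] [0.0062 0.0557 0.0359]
(525, 177) (526, 183) (545, 189) (544, 195) (543, 201) (542, 207) (541, 213) (540, 219) (539, 225) (538, 231) (537, 237) (515, 243) (515, 249) (523, 255) (530, 261) (540, 267) (547, 273) (557, 279) (567, 285) (573, 291) (583, 297) 
rot [-0.0001  0.0002 -0.0027] shift [-2.5 -0.1  0.7] rows 0.1 0.0
```

Emit:
jog_arm(
  commands=[
    [[0,0,0],[0,0,0.6],1],
    [[0,0,0],[0,0,1.2],1],
    [[0,0,0],[0,0,1.2],1],
    [[0,0,0],[0,3,1.2],1],
    [[0,0,0],[0,6,1.2],1],
    [[0,0,0],[0.2,10,1.2],1],
    [[0,0,0],[0.3,14,1.2],1],
    [[0,0,0],[0.4,18,1.2],1],
    [[0,0,0],[0.5,21,1.2],1],
    [[0,0,0],[0.5,23,1.2],1],
  ],
)

```text
t: 12.9
position: [0.5716, 0.1651, 0.0442]
ee_rot: [-0.0, 0.659, 0.752, -0.0]
force: [-4.2, -0.8, 7.1]
width: 0.011
grasp_force: 41.0
```

```bash
cat > r.py <<'E'
import sys
from h import *
s=env.state();print(s['t'],s['position'].round(4),s['force'].round(1),'D,lat',np.round(dep(int(sys.argv[1]),s),4),'F',(s['force'][:2]@ux).round(1),(s['force'][:2]@uy).round(1),s['width'])
E
python3 r.py 2
```

```text
12.9 [0.5716 0.1651 0.0442] [-4.2 -0.8  7.1] D,lat [0.0155 0.002 ] F -4.3 -0.1 0.01098988133972475
```

Emit:
jog_arm(
  commands=[
    [[0,0,0],[0,0,-0.8],1],
    [[0,0,0],[0,1.5,-0.8],1],
    [[0,0,0],[0,3,-0.8],1],
    [[0,0,0],[0.1,4.5,-0.8],1],
    [[0,0,0],[0.1,6,-0.8],1],
    [[0,0,0],[0.2,7.5,-0.8],1],
    [[0,0,0],[0.2,9,-0.8],1],
    [[0,0,0],[0.3,10,-0.8],1],
    [[0,0,0],[0.3,11,-0.8],1],
    [[0,0,0],[0.3,11,-0.8],1],
  ],
)

```text
t: 13.73
position: [0.5824, 0.167, 0.0444]
ee_rot: [0.0, 0.659, 0.752, 0.0]
force: [0.2, 0.4, -2.0]
width: 0.0114
grasp_force: 39.9
```

```bash
python3 r.py 2
```

```text
13.7333 [0.5824 0.167  0.0444] [ 0.2  0.4 -2. ] D,lat [0.0265 0.0021] F 0.3 0.4 0.011365528106415865
```

Emit:
jog_arm(
  commands=[
    [[0,0,0],[0,0,0.4],1],
    [[0,0,0],[0,1.5,0.4],1],
    [[0,0,0],[0.1,3,0.4],1],
    [[0,0,0],[0.1,4.5,0.4],1],
    [[0,0,0],[0.1,6,0.4],1],
    [[0,0,0],[0.2,7.5,0.4],1],
    [[0,0,0],[0.2,9,0.4],1],
    [[0,0,0],[0.3,10.5,0.4],1],
    [[0,0,0],[0.3,12,0.4],1],
    [[0,0,0],[0.3,12,0.4],1],
  ],
)

```text
t: 14.57
position: [0.5945, 0.1689, 0.0442]
ee_rot: [0.0, 0.659, 0.752, 0.0]
force: [0.3, 0.3, 0.3]
width: 0.0113
grasp_force: 40.1
```

```bash
python3 r.py 2
```

```text
14.5667 [0.5945 0.1689 0.0442] [0.3 0.3 0.3] D,lat [0.0387 0.002 ] F 0.3 0.2 0.011329844047865807
```

Leaf 2 passes freely. Finish it to the face.

Emit:
jog_arm(
  commands=[
    [[0,0,0],[0,0.5,0],1],
    [[0,0,0],[0,1,0],1],
    [[0,0,0],[0.1,1.5,0],1],
    [[0,0,0],[0.1,2,0],1],
    [[0,0,0],[0.1,2.5,0],1],
    [[0,0,0],[0.1,3,0],1],
    [[0,0,0],[0.1,3.5,0],1],
    [[0,0,0],[0.1,4,0],1],
    [[0,0,0],[0.1,4.5,0],1],
    [[0,0,0],[0.1,5,0],1],
  ],
)

```text
t: 15.4
position: [0.5985, 0.1695, 0.0442]
ee_rot: [-0.0, 0.659, 0.752, -0.0]
force: [-4.5, -0.8, 6.1]
width: 0.0111
grasp_force: 40.9
```

```bash
python3 r.py 2
```

```text
15.4 [0.5985 0.1695 0.0442] [-4.5 -0.8  6.1] D,lat [0.0429 0.0019] F -4.6 -0.0 0.011129586619162461
```

Check the drag while pulling back with little bearing.

Emit:
jog_arm(
  commands=[
    [[0,0,0],[0,-1,-0.3],1],
    [[0,0,0],[0,-2,-0.5],1],
    [[0,0,0],[0,-2.5,-0.5],1],
    [[0,0,0],[0,-3,-0.5],1],
    [[0,0,0],[0,-3.5,-0.5],1],
    [[0,0,0],[0,-4,-0.5],1],
    [[0,0,0],[0,-4.5,-0.5],1],
    [[0,0,0],[0,-5,-0.5],1],
    [[0,0,0],[0,-5.5,-0.5],1],
    [[0,0,0],[0,-6,-0.5],1],
  ],
)

```text
t: 16.23
position: [0.5929, 0.1688, 0.0446]
ee_rot: [-0.0, 0.659, 0.752, -0.0]
force: [-0.1, 0.0, -1.6]
width: 0.0115
grasp_force: 39.9
```

```bash
python3 r.py 2
```

```text
16.2333 [0.5929 0.1688 0.0446] [-0.1  0.  -1.6] D,lat [0.0372 0.0021] F -0.1 0.1 0.011545844437512288
```

Leaf 2 is free. Back out, over to leaf 3.

Emit:
jog_arm(
  commands=[
    [[0,0,0],[0,-5,0],1],
    [[0,0,0],[-0.2,-11,0],1],
    [[0,0,0],[-0.4,-18,0],1],
    [[0,0,0],[-0.6,-25,0],1],
    [[0,0,0],[-0.8,-32,0],1],
    [[0,0,0],[-1,-39,0],1],
    [[0,0,0],[-1,-45,0],1],
    [[0,0,0],[2,-47,0],1],
    [[0,0,0],[6,-47,0],1],
    [[0,0,0],[10,-47,0],1],
  ],
)

```text
t: 17.07
position: [0.5453, 0.173, 0.0448]
ee_rot: [0.0, 0.659, 0.752, 0.0]
force: [0.2, 0.9, -0.8]
width: 0.0112
grasp_force: 39.9
```

Emit:
jog_arm(
  commands=[
    [[0,0,0],[4,0,0],1],
    [[0,0,0],[8,0,0],1],
    [[0,0,0],[12,0,0],1],
    [[0,0,0],[16,0,0],1],
    [[0,0,0],[20,0,0],1],
    [[0,0,0],[24,0,0],1],
    [[0,0,0],[27,0,0],1],
    [[0,0,0],[27,0,0],1],
    [[0,0,0],[27,0,0.5],1],
    [[0,0,0],[27,0,0.5],1],
  ],
)

```text
t: 17.9
position: [0.5417, 0.1993, 0.0442]
ee_rot: [0.0, 0.659, 0.752, 0.0]
force: [-0.1, 0.3, -0.5]
width: 0.0114
grasp_force: 39.9
```

```bash
python3 r.py 3; python3 - <<'E'
from h import *
s=env.state();T=RT(s);a=env.grab_frame('wrist');np.savez('w7.npz',a=a,T=T);C=cam('wrist',T);Ti=np.linalg.inv(T)
t=lambda p,z:(Ti@np.append(onplane(p,*C,z),1))[:3].round(4)
h=cv2.cvtColor(a,cv2.COLOR_RGB2HSV);m=cv2.inRange(h,np.array((18,150,40)),np.array((32,255,255)));m[:,:480]=0
cs=max(cv2.findContours(m,0,2)[0],key=cv2.contourArea)[:,0]
for v in range(220,400,5):
    r=cs[np.abs(cs[:,1]-v)<3]
    if len(r):print((int(r[:,0].min()),v),end=' ')
# light leaves
g=cv2.inRange(h,np.array((0,0,120)),np.array((180,40,255)));g[:,:415]=0;g[:,530:]=0;g[:110]=0;g[320:]=0
n,l,st,c=cv2.connectedComponentsWithStats(g)
for i in range(1,n):
    if st[i,4]>200:print(st[i],c[i])
E
```

```text
17.9 [0.5417 0.1993 0.0442] [-0.1  0.3 -0.5] D,lat [-0.0084  0.0027] F -0.1 0.3 0.011449105995278212
(638, 220) (637, 225) (636, 230) (634, 235) (519, 240) (518, 245) (524, 250) (530, 255) (537, 260) (536, 265) (535, 270) (534, 275) (533, 280) (532, 285) (531, 290) (530, 295) (510, 300) (509, 305) (518, 315) (521, 320) (631, 325) (629, 330) (539, 335) (539, 340) (548, 345) (557, 350) (567, 355) (576, 360) (585, 365) (594, 370) (603, 375) (613, 380) (622, 385) [ 433  130   88   34 2695] [476.20148423 145.55027829]
[ 429  202   83   31 2323] [469.6078347  217.67412828]
[ 426  268   79   29 1727] [467.90677475 281.87261146]
```

```bash
python3 - <<'E'
from h import *
d=np.load('w7.npz');T=d['T'];C=cam('wrist',T);Ti=np.linalg.inv(T);a=d['a']
t=lambda p,z:(Ti@np.append(onplane(p,*C,z),1))[:3].round(4)
A,B=t((518.5,241),0),t((509,308),0);print(A,B,'mid',(A+B)/2)
h=cv2.cvtColor(a,cv2.COLOR_RGB2HSV);g=cv2.inRange(h,np.array((0,0,120)),np.array((180,40,255)))
for u in (440,460,480,498):
    v=np.where(g[255:310,u])[0]+255;print(u,v.min(),v.max(),t((u,v.min()),.0105)[:2],t((u,v.max()+1),.0105)[:2])
E
```

```text
[-0.002   0.1105  0.0443] [-0.0461  0.1118  0.0442] mid [-0.02405  0.11115  0.04425]
440 271 287 [-0.0157  0.0628] [-0.0262  0.0638]
460 271 296 [-0.0157  0.074 ] [-0.032   0.0758]
480 271 296 [-0.0157  0.0851] [-0.032   0.0872]
498 269 293 [-0.0144  0.095 ] [-0.0301  0.0972]
```

Emit:
jog_arm(
  commands=[
    [[0,0,0],[0,3,0],1],
    [[0,0,0],[0,6,0],1],
    [[0,0,0],[0,9,0],1],
    [[0,0,0],[0.2,12,0],1],
    [[0,0,0],[0.3,15,0],1],
    [[0,0,0],[0.4,18,0],1],
    [[0,0,0],[0.5,20,0],1],
    [[0,0,0],[0.5,22,0],1],
    [[0,0,0],[0.5,24,0],1],
    [[0,0,0],[0.5,25,0],1],
  ],
)

```text
t: 18.78
position: [0.5665, 0.2031, 0.0442]
ee_rot: [-0.0, 0.659, 0.752, 0.0]
force: [-2.1, -0.1, 2.3]
width: 0.0114
grasp_force: 40.4
```

```bash
python3 r.py 3
```

```text
18.7833 [0.5665 0.2031 0.0442] [-2.1 -0.1  2.3] D,lat [0.0168 0.0023] F -2.1 0.2 0.011445635199064845
```

Emit:
jog_arm(
  commands=[
    [[0,0,0],[0,1,-0.2],1],
    [[0,0,0],[0,2,-0.3],1],
    [[0,0,0],[0,3,-0.3],1],
    [[0,0,0],[0.1,4,-0.3],1],
    [[0,0,0],[0.1,5,-0.3],1],
    [[0,0,0],[0.1,6,-0.3],1],
    [[0,0,0],[0.2,7,-0.3],1],
    [[0,0,0],[0.2,8,-0.3],1],
    [[0,0,0],[0.2,9,-0.3],1],
    [[0,0,0],[0.2,10,-0.3],1],
  ],
)

```text
t: 19.62
position: [0.5762, 0.2046, 0.0443]
ee_rot: [-0.0, 0.659, 0.752, -0.0]
force: [-0.0, -0.8, -0.5]
width: 0.0119
grasp_force: 39.9
```

```bash
python3 r.py 3
```

```text
19.6167 [0.5762 0.2046 0.0443] [-0.  -0.8 -0.5] D,lat [0.0266 0.0022] F -0.2 -0.8 0.01193786069875714
```

Emit:
jog_arm(
  commands=[
    [[0,0,0],[0,0.8,0],1],
    [[0,0,0],[0,1.6,0],1],
    [[0,0,0],[0,2.4,0],1],
    [[0,0,0],[0,3.2,0],1],
    [[0,0,0],[0.1,4,0],1],
    [[0,0,0],[0.1,4.8,0],1],
    [[0,0,0],[0.1,5.6,0],1],
    [[0,0,0],[0.1,6.4,0],1],
    [[0,0,0],[0.2,7.2,0],1],
    [[0,0,0],[0.2,8,0],1],
  ],
)

```text
t: 20.45
position: [0.5794, 0.2052, 0.0446]
ee_rot: [-0.003, 0.659, 0.752, -0.003]
force: [-15.3, -1.9, 10.3]
width: 0.0116
grasp_force: 41.5
```

```bash
python3 r.py 3
```

```text
20.45 [0.5794 0.2052 0.0446] [-15.3  -1.9  10.3] D,lat [0.0298 0.0022] F -15.4 0.7 0.011609262272294293
```

Emit:
jog_arm(
  commands=[
    [[0,0,0],[0,0,-0.4],1],
    [[0,0,0],[0,0,-0.8],1],
    [[0,0,0],[0,0,-1],1],
    [[0,0,0],[0,0,-1],1],
    [[0,0,0],[0,0.2,-1],1],
    [[0,0,0],[0,0.4,-1],1],
    [[0,0,0],[0,0.6,-1],1],
    [[0,0,0],[0,0.8,-1],1],
    [[0,0,0],[0,0.8,-1],1],
    [[0,0,0],[0,0.8,-1],1],
  ],
)

```text
t: 21.28
position: [0.5801, 0.2053, 0.0449]
ee_rot: [-0.003, 0.659, 0.752, -0.004]
force: [-12.2, -1.7, 6.2]
width: 0.0118
grasp_force: 41.0
```

```bash
python3 r.py 3
```

```text
21.2833 [0.5801 0.2053 0.0449] [-12.2  -1.7   6.2] D,lat [0.0305 0.0022] F -12.3 0.3 0.011830404536251848
```

Emit:
jog_arm(
  commands=[
    [[0,0,0],[0,0.4,0],1],
    [[0,0,0],[0,0.8,0],1],
    [[0,0,0],[0,1.2,0],1],
    [[0,0,0],[0,1.6,0],1],
    [[0,0,0],[0,2,0],1],
    [[0,0,0],[0,2.4,0],1],
    [[0,0,0],[0,2.8,0],1],
    [[0,0,0],[0,2.8,0],1],
    [[0,0,0],[0,2.8,0],1],
    [[0,0,0],[0,2.8,0],1],
  ],
)

```text
t: 22.12
position: [0.5835, 0.2056, 0.0448]
ee_rot: [-0.003, 0.659, 0.752, -0.003]
force: [-10.8, -0.7, 6.5]
width: 0.0112
grasp_force: 40.8
```

```bash
python3 r.py 3
```

```text
22.1167 [0.5835 0.2056 0.0448] [-10.8  -0.7   6.5] D,lat [0.0339 0.002 ] F -10.8 1.1 0.01119219917736669
```

Emit:
jog_arm(
  commands=[
    [[0,0,0],[0,0.7,0],1],
    [[0,0,0],[0,1.4,0],1],
    [[0,0,0],[0,2.1,0],1],
    [[0,0,0],[0,2.8,0],1],
    [[0,0,0],[0,3.5,0],1],
    [[0,0,0],[0.1,4.2,0],1],
    [[0,0,0],[0.1,4.9,0],1],
    [[0,0,0],[0.1,5.5,0],1],
    [[0,0,0],[0.1,6,0],1],
    [[0,0,0],[0.1,6,0],1],
  ],
)

```text
t: 22.95
position: [0.5903, 0.2066, 0.0447]
ee_rot: [-0.002, 0.659, 0.752, -0.003]
force: [-8.9, -1.1, 3.7]
width: 0.0114
grasp_force: 40.6
```

```bash
python3 r.py 3
```

```text
22.95 [0.5903 0.2066 0.0447] [-8.9 -1.1  3.7] D,lat [0.0408 0.0019] F -9.0 0.4 0.011413038036305344
```

Leaf 3 binds (steady drag ≈ 6 N). Last bit to the face.

Emit:
jog_arm(
  commands=[
    [[0,0,0],[0,0.3,0],1],
    [[0,0,0],[0,0.6,0],1],
    [[0,0,0],[0,0.9,0],1],
    [[0,0,0],[0,1.2,0],1],
    [[0,0,0],[0,1.5,0],1],
    [[0,0,0],[0,1.8,0],1],
    [[0,0,0],[0,2,0],1],
    [[0,0,0],[0,2.2,0],1],
    [[0,0,0],[0,2.2,0],1],
    [[0,0,0],[0,2.2,0],1],
  ],
)

```text
t: 23.78
position: [0.5924, 0.2069, 0.0447]
ee_rot: [-0.002, 0.659, 0.752, -0.003]
force: [-8.0, -0.5, 4.0]
width: 0.0114
grasp_force: 40.6
```

```bash
python3 r.py 3
```

```text
23.7833 [0.5924 0.2069 0.0447] [-8.  -0.5  4. ] D,lat [0.0429 0.0018] F -8.0 0.8 0.011413378151067521
```

Emit:
jog_arm(
  commands=[
    [[0,0,0],[0,-0.6,0],1],
    [[0,0,0],[0,-1.2,0],1],
    [[0,0,0],[0,-1.6,0],1],
    [[0,0,0],[0,-1.6,0],1],
    [[0,0,0],[0,-1.6,0],0.7],
    [[0,0,0],[0,-1.6,0],0.5],
    [[0,0,0],[0,-1.6,0],0.3],
    [[0,0,0],[0,-1.6,0],0.3],
    [[0,0,0],[0,-1.6,0],0.3],
    [[0,0,0],[0,-1.6,0],0.3],
  ],
)

```text
t: 24.62
position: [0.5949, 0.2074, 0.0458]
ee_rot: [0.0, 0.659, 0.752, 0.001]
force: [-0.0, 0.2, -0.2]
width: 0.0295
grasp_force: 0.0
```

```bash
python3 r.py 3
```

```text
24.6167 [0.5949 0.2074 0.0458] [-0.   0.2 -0.2] D,lat [0.0455 0.0019] F 0.0 0.2 0.029543245101842194
```

Released, no contact force. Lift straight up, then look from above.

Emit:
jog_arm(
  commands=[
    [[0,0,0],[0,-2,-8],0.3],
    [[0,0,0],[0,-2,-20],0.3],
    [[0,0,0],[0,-2,-40],0.3],
    [[0,0,0],[0,-2,-65],0.3],
    [[0,0,0],[0,-10,-95],0.3],
    [[0,0,0],[0,-20,-125],0.3],
    [[0,0,0],[0,-30,-155],0.3],
    [[0,0,0],[0,-40,-170],0.3],
    [[0,0,0],[0,-40,-170],0.3],
    [[0,0,0],[0,-40,-170],0.3],
  ],
)

```text
t: 25.45
position: [0.555, 0.2023, 0.2173]
ee_rot: [0.001, 0.659, 0.752, 0.002]
force: [-0.2, 0.1, -0.6]
width: 0.0297
grasp_force: 0.0
```

```bash
python3 - <<'E'
from h import *
s=env.state();T=RT(s);a=env.grab_frame('wrist');np.savez('w8.npz',a=a,T=T);save(a,'w8');C=cam('wrist',T);print(s['t'],s['position'])
P=lambda p,z:((onplane(p,*C,z)[:2]-PM)@np.stack([ux,uy],1)).round(4)
h=cv2.cvtColor(a,cv2.COLOR_RGB2HSV)
m=cv2.inRange(h,np.array((100,150,150)),np.array((120,255,255)));n,l,st,c=cv2.connectedComponentsWithStats(m)
for i in range(1,n):
    if st[i,4]>150:
        r=cv2.minAreaRect(np.argwhere(l==i)[:,::-1].astype(np.float32));print('grip',st[i],[P(p,.058).tolist() for p in cv2.boxPoints(r)],P(r[0],.058))
g=cv2.inRange(h,np.array((0,0,120)),np.array((180,40,255)));n,l,st,c=cv2.connectedComponentsWithStats(g)
for i in range(1,n):
    if 150<st[i,4]<6000:print('light',st[i],P(c[i],.01))
m=cv2.inRange(h,np.array((15,90,130)),np.array((28,255,255)));n,l,st,c=cv2.connectedComponentsWithStats(m)
for i in range(1,n):
    if 8<st[i,4]:print('yel',st[i],P(c[i],.006))
E
```

```text
25.45 [0.55502368 0.20228099 0.21730371]
grip [360 166  15  62 745] [[-0.0655, -0.0067], [-0.0629, 0.0519], [-0.0517, 0.0511], [-0.0537, -0.0076]] [-0.0584  0.023 ]
light [ 189    0   42   53 1180] [-0.1984  0.175 ]
light [ 234    0   45   53 2042] [-0.1565  0.1799]
light [ 393    0   95   59 3634] [0.0139 0.1778]
light [555   1  68 116 290] [0.1642 0.1427]
light [169   6  28  33 271] [-0.223   0.1833]
light [  0  38  11  50 358] [-0.4072  0.1528]
light [590  45  50  87 186] [0.1956 0.1139]
light [579  53  42  74 168] [0.18   0.1112]
light [256  67  32  21 612] [-0.1463  0.1357]
light [  0  97  20  54 900] [-0.4188  0.0978]
light [415 124  43  19 674] [0.0191 0.0765]
light [413 161  42  18 676] [0.0187 0.0389]
light [441 207  25  23 169] [ 0.0392 -0.014 ]
light [409 230  40  15 324] [ 0.0119 -0.0413]
light [   0  318   46   82 1873] [-0.4807 -0.183 ]
light [194 357  32  37 250] [-0.2528 -0.2209]
light [431 358  30  32 236] [ 0.0461 -0.2286]
yel [ 90   0  27  27 240] [-0.3037  0.1999]
yel [68 67  5  5  9] [-0.3464  0.1496]
yel [ 57 122   8   7  22] [-0.3691  0.0968]
yel [  29  127   7
[... 1265 characters left out ...]
 [109 233  16  18 132] [-0.34   -0.0357]
yel [ 88 234  23  25 154] [-0.3597 -0.0391]
yel [393 236   4   4  12] [-0.0202 -0.0396]
yel [393 241   4   5  16] [-0.02   -0.0463]
yel [ 81 247  17  21 127] [-0.3758 -0.0542]
yel [122 248   4  10  15] [-0.3327 -0.0466]
yel [126 252   6   4  11] [-0.3278 -0.049 ]
yel [ 38 257   7   8  31] [-0.4305 -0.0546]
yel [122 259   6  11  40] [-0.3346 -0.0616]
yel [ 56 281   6   8  21] [-0.4174 -0.0857]
yel [ 47 282   4   3   9] [-0.4298 -0.0837]
yel [ 55 294   8  11  23] [-0.4238 -0.1044]
yel [ 52 304   6   6  15] [-0.4305 -0.1152]
yel [ 88 309   5   5  14] [-0.3891 -0.1228]
yel [ 51 323   4   5  12] [-0.4392 -0.1402]
yel [ 90 330   5   4   9] [-0.3932 -0.1523]
```

The gauge sits as left: grip centre 58 mm before the front face (57 mm = plate touching) and the three-dot leaf at lateral +1 mm. Hand in.

```bash
python3 -c "
from workcell import env
print(env.finish_job())"
```

```text
the job is handed in; nothing more can be done
None
```

I handed the job in with leaf 3 (11 mm) as the binding leaf: leaves 1 and 2 went fully in freely, so the shoe stands between 8.5 and 11 mm above the bench; leaf 3 is about 42 mm in, measured to within about 2 mm, and held by the shoe; the push peaked at about 15 N, the gauge rode up to about 0.6 mm off the bench for parts of the strokes, I did not re-measure the beaker and jar afterwards, and I viewed 11 pictures where 10 were allowed.

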